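Bin the reject board in the pedal bin

ROBOT

A 6-joint arm with a two-finger parallel gripper is mounted at the origin on the work surface. World frame = base frame: x ahead of the robot, y to its left, z up, the work surface at z = 0. Lengths are in m, angles in rad, forces in N, time in s.
With the tool pointing down it reaches from about 0.275 to 0.725 m from the base axis. Payload 15.9 kg.
Tool frame: the origin (TCP) lies at the very end of the fingers, on their centre line; the grasp point (between the pads) lies 19 mm behind it; z points along the fingers, y is the line along which they close (so a half turn about z gives the same grasp; the last joint's range is limited). The gripper opens to 85 mm and grips with 20 to 120 N. Pads are 22 mm wide; open, the fingers measure 114 mm over their backs; the gripper's body (76 mm by 85 mm) begins 54 mm behind the grasp point. The pads swing forward as they close: fully open they stand 13 mm farther back than shut.
Start: joints at [-1.228, 0.213, -0.034, 1.323, 0, 1.571], TCP at [0.168, -0.471, 0.231] pointing down, gripper open.
Joint ranges: [-2.98, 2.98], [-0.74, 1.72], [-1.14, 1.35], [-2.1, 2.04], [-1.57, 1.44], [-3.14, 3.14]. Speed limits (rad/s): [1.89, 1.89, 2.39, 2.57, 3.14, 3.14].

INTERFACE

Orientations are given as a rotation vector (axis times angle).
In Python, from plant import env, imaging, order, outline_of, tip_of gives the robot as it stands.
- The arm moves only by the tool play_rows, never from a script. Its argument "deltas" is text: rows parted by semicolons, each of 5 numbers parted by spaces: the shift along the tool's x, y, z in mm, then the turn about the tool's z in rad, then the finger opening in mm, from 0 to 85.4. A call has exactly 10 rows; each row is the pose to reach, as a shift and turn from the pose commanded when the call began, along the tool's axes at that moment; what a row does not reach only later rows make up. A row lasts 1/12 s, in which the tool goes at most 41.7 mm and 7.16 degrees, less where a joint would pass 70% of its speed; a pose out of reach is approached as far as the arm can. A call with a gripper value outside its range is refused whole. The fingers move at their own pace and stop on an object; "squeeze" is the grip in N (left out, the last holds). Time passes only in rows, so rows that repeat a pose let the fingers close, or fill a call up. It gives the time, the measured TCP pose, the force, the opening and the grip force at its end, in the units of the state.
- env.get_obs(): the state, without advancing time (a new reading comes with each control period).
- imaging.capture(name): name is "scene" or "top"; returns the picture (480x640x3 uint8, blue, green, red); there is no depth.
- imaging.camera_params(name): a dict with "fx", "fy", "cx", "cy" (pixels), "k1" (the pictures are not rectified: a ray, as slopes to the right and down, at radius r is drawn at 1 + k1 r^2 times it, then the intrinsics apply), "camera_from_world" (4x4, takes a point from world to camera coordinates). Camera axes: x right, y down, z forward; pixel columns grow to the right and rows downward; lengths in m; the calibration is good to about 2 mm. A picture is of the moment at which its call begins. camera_params takes no time and is no camera call.
- order.job_done(): hands the job in; it is judged then, once.
Trained networks look in the newest picture that a camera, given by its name, has taken for a name from the list of things; names that differ only in an ending like _2 or _b are one class to them, and where a whole thing is asked for, a point or a joint stands for the part that bears it (a point fixed in the world has none). Each returns a list of dicts, best first, with "score" (0 to 1); they miss things now and then, are a little off and sometimes report something else, mostly with a low value. They report only what shows in the picture. A call takes as long as a camera call. They do not tell look-alikes from the thing itself.
- outline_of(camera, label): "region" (480x640 bool, what is visible of it).
- tip_of(camera, label): "at" ([x, y, z] in m, in world coordinates, good to about 4 mm: a listed point, or the origin of a listed thing).
The state is a dict: "time_s": time; "joint_pos": joint angles; "qvel": joint speeds; "joint_torque": joint torques, N m; "position": TCP position; "tcp_rot": TCP orientation; "ft_force": force on the tool from outside, world axes, zero at the start; "torque": the same for the moment, N m; "grip_width": finger opening in m; "finger_force": force on a finger pad.
Only numpy, scipy, OpenCV 4.12 (cv2) and the standard library are available. Lean on these libraries where they do the work, as an engineer would, in place of code of your own. Each camera call takes 0.05 s, during which the arm holds its last target. There are 200 camera calls.

TASK

Throw the reject circuit board, the one with the red dot, into the blue pedal bin: press the bin's pedal until it bottoms softly on its rubber buffer, slide it to the left (as you face the pedal) into the hold-open catch so that the lid stays up by itself, let go and drop the board in. Then press the pedal free of the catch, slide it back and ease it all the way up under your finger, so that the lid comes down fully shut without ever dropping. Never force the pedal once it has met a stop, and leave the good board with the green dot, the spool, the jar and the screwdriver where they are.

Things in the scene. Friction and masses are not known exactly. Their poses are not given: they have to be found in the camera images.
- bin: fixed bench bin, blue steel shell on a black plinth: 180 mm wide (its y), 180 mm deep (its x), rim 235 mm high, inner floor 95 mm high, walls 4 mm. Origin: centre of its underside. Its front, with the pedal, looks along its -x; the lid is hinged along the rear rim (x = +96 mm) and a closed lid adds 14 mm to the height. The open lid stands over the rear of the mouth, so drop things through the front half
- bin_mouth (a point): centre of the bin's open mouth at rim height; axes as the bin's
- lid (a joint): lid angle in rad: 0 shut flat on the rim, about 1.0 to 1.5 when the pedal rests in the hold-open catch, 1.3 to 1.85 with the pedal at the bottom. A rod links it to the pedal: lid = 5.6 p, where p is the pedal's angle. It is undamped and falls as fast as the pedal is let up
- pedal (a joint): pedal angle p in rad: 0 up (lid shut), grows as the pedal is pressed; 0.1 rad is 20 mm at the pad. Rests in the catch at 0.18 to 0.27 and meets the buffer 0.03 to 0.04 deeper: catch and buffer sit higher or lower from bin to bin and have to be felt
- pedal_pad (a point): middle of the top face of the yellow pedal pad, 64 mm wide (bin's y), 50 mm long (bin's x), with rims 12 mm high along its two sides (56 mm free between). It is 85 mm in front of the bin's front and, when up, 86 mm above the bench; the buffer is met 45 to 64 mm lower. It slopes up 9 degrees away from the bin when up, down 9 at the bottom. Lean the hand away from the bin to clear the lid
- foot_lever: the pedal lever with its pad, turning on a cross shaft in the plinth; origin on the pivot axis, 47 mm above the bench, 205 mm behind the pad's middle. It slides along the bin's y with the pad. Pressing the pad takes 2 to 9 N all the way; then a rubber buffer adds 2 to 5 N per mm at the pad, so 13 N is surely on it; over 22 N on the lever, in any direction, is forcing it
- slot_plate (a point): steel plate on the bin's front, in whose slot the lever runs (point: on the straight slot's middle line, 47 mm up). The slot is straight (1.5 mm play either way); at its bottom, with the lever on the buffer, it opens to the bin's +y: there the lever slides 16.5 to 19.5 mm sideways, under the catch, to an end wall. This takes 4 to 5 N with the pad pressed at 8 N, 9 to 10 N at 15 N
- bin_catch (a point): the catch pocket in that plate, 18 mm to the bin's +y of the straight slot (height uncertain by 4 mm). Let up there, the lever rises 5 to 13 mm (at the pad) into the pocket and stays, held by a lip hanging 5 mm lower. To free it: press to the buffer again, slide back along -y until it meets the slot's wall, let up
- reject_board: the reject: green circuit board 80 x 50 x 3 mm with a red dot 20 mm across on a corner, 70 g; origin: centre of its underside, x along its length. A finned aluminium heat sink 40 mm (x) by 24 mm (y), centred 6 mm along +x, rises to 33 mm above the bench: grip it across the 24 mm; nothing else on the board stands beside it within 25 mm along y
- reject_board_sink (a point): middle of the top of the reject's heat sink, 33 mm above the board's underside
- good_board: the same kind of board with a green dot, not to be moved; origin: centre of its underside
- solder_spool: grey spool 60 mm across, 44 mm high, standing; origin: centre of its underside
- screw_jar: white jar 52 mm across, 65 mm high, black cap; origin: centre of its underside
- screwdriver: screwdriver 170 mm long lying along its x, orange handle; origin under its middle
Mind the look-alikes: they are no part of the job. Leave any pink, purple or yellow look-alike of the reject_board alone.

How it is judged:
On the way, in this order (a step that is already met when the one before it is completed fails the run):
1. the lid stands open (over 0.9 rad) by itself, pedal in the catch and let go (value of joint lid above 0.9 rad and contact force between each of the arm, the fingers and foot_lever below 0.1 N), for 0.3 s.
2. the reject board lies in the bin, let go, with the lid still open (value of joint lid above 0.9 rad and horizontal distance between reject_board and bin below 0.12 m and z of reject_board in the frame of bin between 0.085 and 0.19 m and contact force between the fingers and reject_board below 0.1 N), for 0.2 s.
At the end, for the whole second after the job is handed in: the lid is shut (within 0.04 rad) with the pedal fully up (within 0.006 rad), and the reject board lies at rest inside the bin; the good board is within 30 mm of where it was (value of joint lid below 0.04 rad and value of joint pedal below 0.006 rad and z of reject_board in the frame of bin between 0.085 and 0.19 m and horizontal distance between reject_board and bin below 0.12 m and linear speed of reject_board below 0.02 m/s and distance of good_board from where it was at the start of the episode below 0.03 m); the robot touches nothing.
It fails at once if the pedal lever is forced: over 22 N from the robot (contact force between any of the fingers, the arm and foot_lever above 22 N).
It fails at once if the lid drops: it closes faster than 3 rad/s (velocity of joint lid below -3 rad/s).
It fails at once if the good board is moved more than 30 mm (distance of good_board from where it was at the start of the episode above 0.03 m).
It fails at once if the spool, the jar or the screwdriver is moved more than 30 mm (distance of any of solder_spool, screw_jar, screwdriver from where it was at the start of the episode above 0.03 m).
It also fails if it takes over 69 s, if anything falls off the work surface, if the arm or the gripper's body presses on something with over 40 N, if the wrist force passes 120 N, or if a joint passes its speed limit or range.

## Working session

There is one attempt and no reset: what is moved stays moved. The work goes in short steps, Python scripts to look and compute and a tool call to move; the robot and the scene stay as the last step left them, time stands still between calls to the robot, and variables do not carry over. Pictures are saved under pics/ and viewed, at most 10 in all, crops included, and the job is handed in when it is done.

Besides the shell and the picture viewer there is one more tool, called after "Request:" as a command line: name --argument value ..., lists and objects as JSON in quotes. play_rows: Moves the arm, as the interface text tells. Its arguments: {"type":"object","properties":{"deltas":{"type":"string"},"squeeze":{"type":"number"}},"required":["deltas"]}

```bash
mkdir -p pics
cat > h.py <<'E'
import numpy as np, cv2
from plant import env, imaging, order, outline_of, tip_of
from scipy.spatial.transform import Rotation as R
def tri(obs):
    # obs: list of (cam,(u,v)); returns world point
    A=[];b=[]
    for c,(u,v) in obs:
        p=imaging.camera_params(c)
        o,d=ray(c,u,v)
        M=np.eye(3)-np.outer(d,d);A.append(M);b.append(M@o)
    return np.linalg.solve(sum(A),sum(b))
def ray(c,u,v):
    p=imaging.camera_params(c);T=np.array(p["camera_from_world"])
    K=np.array([[p["fx"],0,p["cx"]],[0,p["fy"],p["cy"]],[0,0,1.]])
    x=cv2.undistortPoints(np.array([[[u,v]]],float),K,np.array([p["k1"],0,0,0.]))[0,0]
    d=T[:3,:3].T@np.array([x[0],x[1],1]);return -T[:3,:3].T@T[:3,3],d/np.linalg.norm(d)
def onz(c,u,v,z):
    o,d=ray(c,u,v);return o+d*(z-o[2])/d[2]
def proj(c,P):
    p=imaging.camera_params(c);T=np.array(p["camera_from_world"])
    K=np.array([[p["fx"],0,p["cx"]],[0,p["fy"],p["cy"]],[0,0,1.]])
    return cv2.projectPoints(np.array(P,float).reshape(-1,1,3),cv2.Rodrigues(T[:3,:3])[0],T[:3,3],K,np.array([p["k1"],0,0,0.]))[0][:,0]
E
python3 - <<'E'
from h import *
np.set_printoptions(precision=4,suppress=True)
for c in("scene","top"):
    cv2.imwrite(f"pics/{c}1.png",imaging.capture(c))
    p=imaging.camera_params(c);print(c,-np.array(p["camera_from_world"])[:3,:3].T@np.array(p["camera_from_world"])[:3,3])
    for l in["bin","bin_mouth","pedal_pad","foot_lever","slot_plate","bin_catch","reject_board","reject_board_sink","good_board","solder_spool","screw_jar","screwdriver"]:
        print(l,[(np.round(r["at"],4),round(r["score"],2)) for r in tip_of(c,l)[:4]])
o=env.get_obs();print({k:np.round(v,3) for k,v in o.items()})
E
```

```text
scene [ 1.4861 -0.0815  0.766 ]
bin [(array([ 0.5605, -0.2465, -0.003 ]), 0.73)]
bin_mouth [(array([ 0.5631, -0.2464,  0.2379]), 0.87)]
pedal_pad [(array([ 0.5533, -0.0704,  0.0845]), 0.81)]
foot_lever []
slot_plate [(array([ 0.5557, -0.1459,  0.0497]), 0.83)]
bin_catch [(array([ 0.5704, -0.147 ,  0.0434]), 0.77)]
reject_board [(array([ 0.4875,  0.4281, -0.0025]), 0.79), (array([0.3593, 0.2814, 0.0006]), 0.74), (array([ 0.5032,  0.3049, -0.0033]), 0.7), (array([ 0.6129,  0.4724, -0.0011]), 0.63)]
reject_board_sink [(array([0.4991, 0.4303, 0.0359]), 0.94), (array([0.4917, 0.3017, 0.0359]), 0.89), (array([0.3604, 0.2771, 0.0345]), 0.8), (array([0.3565, 0.4246, 0.0319]), 0.67)]
good_board []
solder_spool [(array([ 0.6804,  0.1502, -0.002 ]), 0.98), (array([ 0.7034,  0.3522, -0.0013]), 0.48)]
screw_jar [(array([ 0.3909, -0.0215, -0.0016]), 0.61)]
screwdriver [(array([ 0.7024,  0.3539, -0.0006]), 0.96)]
top [0.3666 0.0578 1.3544]
bin [(array([ 0.5708, -0.1468,  0.0388]), 0.5)]
bin_mouth [(array([ 0.5647, -0.2471,  0.2353]), 0.67), (array([ 0.3957, -0.0186, -0.0029]), 0.27)]
pedal_pad [(ar
[... 618 characters left out ...]
0.1508, 0.0011]), 0.93)]
screw_jar [(array([ 0.3936, -0.0174,  0.0013]), 0.62), (array([0.4807, 0.14  , 0.0015]), 0.58)]
screwdriver [(array([0.4919, 0.3036, 0.0323]), 0.74), (array([0.706 , 0.3531, 0.0004]), 0.73)]
{'time_s': np.float64(1.3), 'joint_pos': array([-1.228,  0.213, -0.034,  1.323, -0.   ,  1.571]), 'qvel': array([ 0.   , -0.   , -0.001,  0.001, -0.   , -0.001]), 'joint_torque': array([ -0.007, -68.595,  48.733,   0.001,  -0.   ,   0.   ]), 'position': array([ 0.168, -0.471,  0.231]), 'tcp_rot': array([-3.096, -0.536,  0.   ]), 'ft_force': array([ 0.327,  0.029, -0.141]), 'torque': array([-0.019, -0.023, -0.047]), 'finger_force': np.float64(0.0), 'grip_width': np.float64(0.085)}
```

View pics/scene1.png

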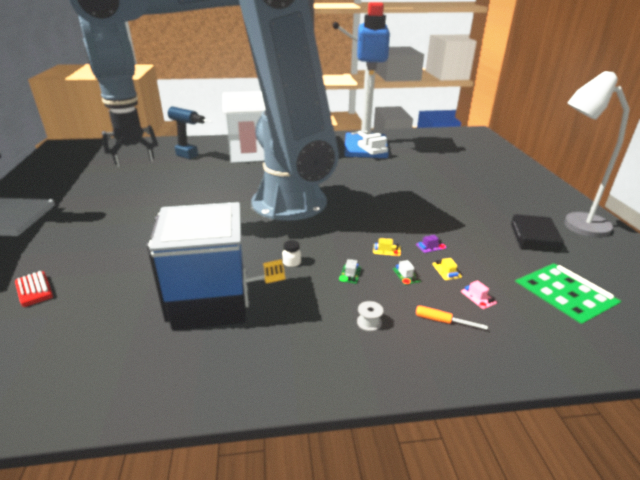

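View pics/top1.png

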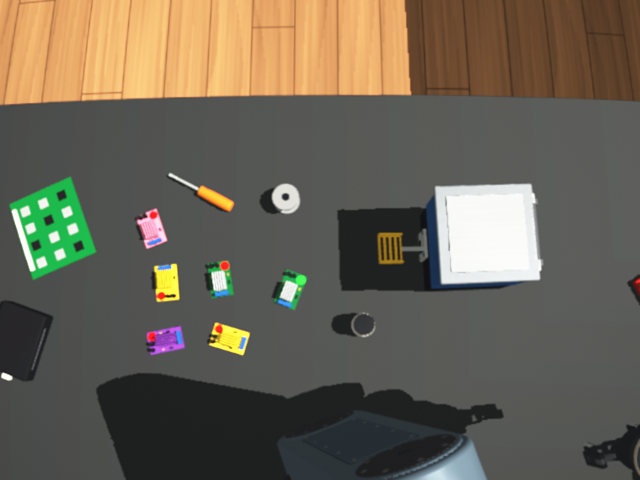

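The scene view shows the reject (green board, red dot) near pixel (405,272), the good one near (350,270), and the bin with its pedal pad at (275,271). In the top view the reject is at (220,279), the good board at (290,290) and the pad at (391,248). The detections agree with the stated heights and sizes, and the bin's front faces world +y (yaw about 3°).

Request:
play_rows --deltas "305 -285 0 -0.95 22;305 -285 0 -0.95 22;305 -285 0 -0.95 22;305 -285 0 -0.95 22;305 -285 0 -0.95 22;305 -285 0 -0.95 22;305 -285 0 -0.95 22;305 -285 0 -0.95 22;305 -285 0 -0.95 22;305 -285 0 -0.95 22" --squeeze 30

```text
time_s: 2.13
position: [0.3583, -0.1014, 0.2316]
tcp_rot: [2.507, 1.892, 0.001]
ft_force: [0.9, -2.3, 0.7]
grip_width: 0.0223
finger_force: 0.0
```

```bash
cat >> h.py <<'E'
def to(x,y,z,deg):
    "shift in tool axes (mm) and turn to world target, tool-y at deg"
    o=env.get_obs();M=R.from_rotvec(o["tcp_rot"]).as_matrix()
    s=1000*M.T@(np.array([x,y,z])-o["position"])
    ph=np.degrees(np.arctan2(M[1,1],M[0,1]));d=-(deg-ph);d=(d+90)%180-90
    print("t",round(float(o["time_s"]),2),"pos",np.round(o["position"],4),"phi",round(ph,1),"-> shift",np.round(s,1),"turn",round(np.radians(d),3),"F",np.round(o["ft_force"],2),"w",round(float(o["grip_width"]),4),"z_t",np.round(M[:,2],3))
E
python3 - <<'E'
from h import *
to(0.5544,-0.072,0.115,3.1)
im=cv2.imread("pics/top1.png");h=cv2.cvtColor(im,cv2.COLOR_BGR2HSV)
x0,y0=200,255;c=h[y0:305,x0:242]
red=(((c[...,0]<8)|(c[...,0]>172))&(c[...,1]>130)&(c[...,2]>100))
red[25:]=False
v,u=np.nonzero(red);dot=(u.mean()+x0,v.mean()+y0)
col=((c[...,1]>110)&(c[...,2]>50))
pts=np.argwhere(col)[:,::-1]+[x0,y0]
W=np.array([onz("top",a,b,0.003)[:2] for a,b in pts])*1000
r=cv2.minAreaRect(W.astype(np.float32));print("rect",r, "dot",onz("top",*dot,0.003))
sk=((c[...,1]<60)&(c[...,2]>150));pts=np.argwhere(sk)[:,::-1]+[x0,y0]
W=np.array([onz("top",a,b,0.033)[:2] for a,b in pts])*1000
print("sink",len(W),cv2.minAreaRect(W.astype(np.float32)),W.mean(0))
E
```

```text
t 2.13 pos [ 0.3583 -0.1014  0.2316] phi -15.9 -> shift [ 82.  180.5 116.8] turn -0.332 F [ 0.86 -2.3   0.74] w 0.0223 z_t [ 0.001 -0.    -1.   ]
rect ((498.0838928222656, 303.9497375488281), (80.8997573852539, 51.28923797607422), 9.247931480407715) dot [0.52900912 0.29389689 0.003     ]
sink 260 ((491.0777893066406, 301.6059875488281), (43.63974380493164, 30.27030372619629), 9.586941719055176) [491.0202101  301.63311747]
```

Request:
play_rows --deltas "82 180 85 -0.33 22;82 180 85 -0.33 22;82 180 85 -0.33 22;82 180 85 -0.33 22;82 180 85 -0.33 22;82 180 85 -0.33 22;82 180 85 -0.33 22;82 180 117 -0.33 22;82 180 117 -0.33 22;82 180 117 -0.33 22"

```text
time_s: 2.97
position: [0.5518, -0.0739, 0.1144]
tcp_rot: [-2.162, -2.277, 0.002]
ft_force: [0.1, -0.0, 0.5]
grip_width: 0.0217
finger_force: 0.0
```

Run:
```python
from h import *
to(0.5544,-0.072,0.09,3.1)
im=np.hstack([imaging.capture("top")[190:310,320:480],imaging.capture("scene")[200:320,200:360]])
cv2.imwrite("pics/a.png",cv2.resize(im,None,fx=2.5,fy=2.5))
```

```text
t 2.97 pos [ 0.5518 -0.0739  0.1144] phi 3.0 -> shift [ 1.8  2.8 24.4] turn -0.003 F [ 0.07 -0.    0.52] w 0.0217 z_t [-0.002  0.    -1.   ]
```

View pics/a.png

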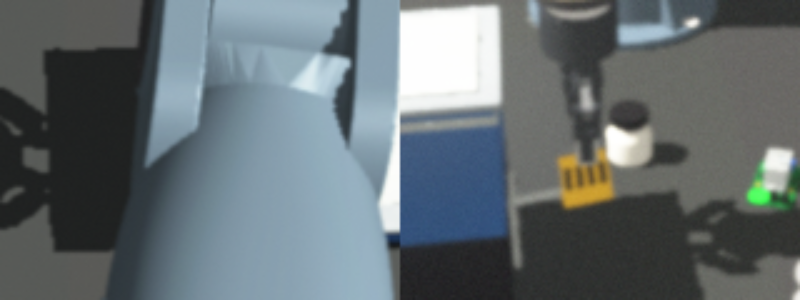

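Request:
play_rows --deltas "2 3 0 0 12;2 3 0 0 12;2 3 10 0 12;2 3 20 0 12;2 3 25 0 12;2 3 30 0 12;2 3 36 0 12;2 3 42 0 12;2 3 48 0 12;2 3 54 0 12"

```text
time_s: 3.9
position: [0.5564, -0.0713, 0.0599]
tcp_rot: [-2.162, -2.278, -0.001]
ft_force: [-0.8, 2.9, 4.0]
grip_width: 0.0122
finger_force: 2.4
```

Run:
```python
from h import *
to(0.5544,-0.072,0.045,3.1)
im=imaging.capture("scene")[130:330,130:350]
cv2.imwrite("pics/b.png",cv2.resize(im,None,fx=2.5,fy=2.5,interpolation=cv2.INTER_CUBIC))
```

```text
t 3.9 pos [ 0.5564 -0.0713  0.0599] phi 3.0 -> shift [-0.6 -2.1 14.9] turn -0.002 F [-0.82  2.93  3.99] w 0.0122 z_t [ 0.     0.001 -1.   ]
```

View pics/b.png

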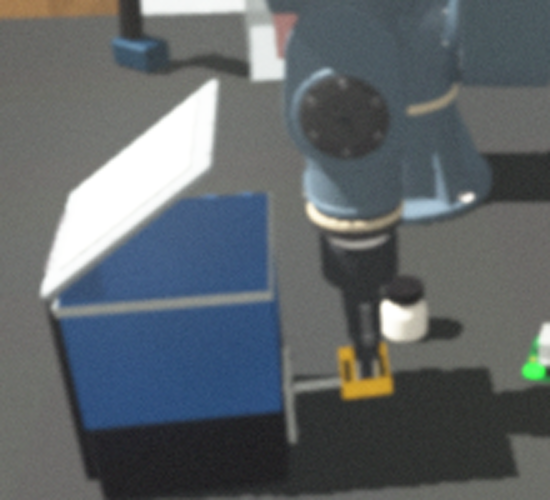

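The lid is opening (about 0.7 rad) and the fingertips sit between the pad's rims.

Request:
play_rows --deltas "0 0 3 0 12;0 0 6 0 12;0 0 9 0 12;0 0 12 0 12;0 0 14 0 12;0 0 15 0 12;0 0 16 0 12;0 0 17 0 12;0 0 17 0 12;0 0 17 0 12"

```text
time_s: 4.78
position: [0.5564, -0.0716, 0.0433]
tcp_rot: [2.163, 2.278, 0.0]
ft_force: [-0.7, 3.2, 4.4]
grip_width: 0.0118
finger_force: 2.1
```

Request:
play_rows --deltas "0 0 1 0 12;0 0 2 0 12;0 0 2.5 0 12;0 0 2.5 0 12;0 0 2.5 0 12;0 0 2.5 0 12;0 0 2.5 0 12;0 0 2.5 0 12;0 0 2.5 0 12;0 0 2.5 0 12"

```text
time_s: 5.62
position: [0.5563, -0.0717, 0.0408]
tcp_rot: [2.163, 2.278, -0.0]
ft_force: [-0.5, 2.5, 3.0]
grip_width: 0.0119
finger_force: 1.9
```

Request:
play_rows --deltas "0 0 1 0 12;0 0 2 0 12;0 0 2.5 0 12;0 0 2.5 0 12;0 0 2.5 0 12;0 0 2.5 0 12;0 0 2.5 0 12;0 0 2.5 0 12;0 0 2.5 0 12;0 0 2.5 0 12"

```text
time_s: 6.45
position: [0.5564, -0.0717, 0.0383]
tcp_rot: [2.163, 2.278, -0.0]
ft_force: [-0.7, 1.8, 4.7]
grip_width: 0.012
finger_force: 2.5
```

Request:
play_rows --deltas "0 0 1 0 12;0 0 2 0 12;0 0 2.5 0 12;0 0 2.5 0 12;0 0 2.5 0 12;0 0 2.5 0 12;0 0 2.5 0 12;0 0 2.5 0 12;0 0 2.5 0 12;0 0 2.5 0 12"

```text
time_s: 7.28
position: [0.5566, -0.0718, 0.0363]
tcp_rot: [2.163, 2.278, 0.0]
ft_force: [-1.7, 1.3, 11.5]
grip_width: 0.0122
finger_force: 5.7
```

Request:
play_rows --deltas "0 1 0 0 12;0 2 0 0 12;0 3 0 0 12;0 4 0 0 12;0 5 0 0 12;0 6 0 0 12;0 6 0 0 12;0 6 0 0 12;0 6 0 0 12;0 6 0 0 12"

```text
time_s: 8.12
position: [0.5611, -0.0715, 0.0357]
tcp_rot: [-2.162, -2.277, 0.003]
ft_force: [-9.0, 0.6, 12.5]
grip_width: 0.0119
finger_force: 6.3
```

Run:
```python
from h import *
to(0.5544,-0.072,0.045,3.1)
for c in("scene","top"): imaging.capture(c);print([(np.round(r["at"],4),round(r["score"],2)) for r in tip_of(c,"pedal_pad")[:2]])
```

```text
t 8.12 pos [ 0.5611 -0.0715  0.0357] phi 3.0 -> shift [-0.2 -6.8 -9.2] turn -0.002 F [-8.95  0.58 12.46] w 0.0119 z_t [-0.002 -0.    -1.   ]
[(array([ 0.5549, -0.0691,  0.0347]), 0.9)]
[]
```

Request:
play_rows --deltas "0 0.5 0 0 12;0 1 0 0 12;0 1.5 0 0 12;0 1.5 0 0 12;0 1.5 0 0 12;0 1.5 0 0 12;0 1.5 0 0 12;0 1.5 0 0 12;0 1.5 0 0 12;0 1.5 0 0 12"

```text
time_s: 9.15
position: [0.5625, -0.0714, 0.0357]
tcp_rot: [-2.162, -2.277, 0.003]
ft_force: [-9.6, -0.0, 13.1]
grip_width: 0.0118
finger_force: 6.4
```

Request:
play_rows --deltas "0 0.5 0 0 12;0 1 0 0 12;0 1.5 0 0 12;0 2 0 0 12;0 2.5 0 0 12;0 3 0 0 12;0 3.5 0 0 12;0 4 0 0 12;0 4 0 0 12;0 4 0 0 12"

```text
time_s: 9.98
position: [0.5665, -0.0712, 0.0357]
tcp_rot: [-2.162, -2.277, 0.003]
ft_force: [-9.3, -0.6, 13.6]
grip_width: 0.0119
finger_force: 6.4
```

Run:
```python
from h import *
to(0.5544,-0.072,0.045,3.1)
im=imaging.capture("scene");print([(np.round(r["at"],4),round(r["score"],2)) for r in tip_of("scene","pedal_pad")[:2]])
old=cv2.imread("pics/scene1.png")
a=cv2.resize(im[240:310,220:310],None,fx=6,fy=6,interpolation=cv2.INTER_CUBIC)
cv2.imwrite("pics/c.png",a)
```

```text
t 9.98 pos [ 0.5665 -0.0712  0.0357] phi 3.0 -> shift [ -0.2 -12.1  -9.3] turn -0.002 F [-9.26 -0.58 13.64] w 0.0119 z_t [-0.002 -0.    -1.   ]
[(array([ 0.5575, -0.0702,  0.0363]), 0.72)]
```

View pics/c.png

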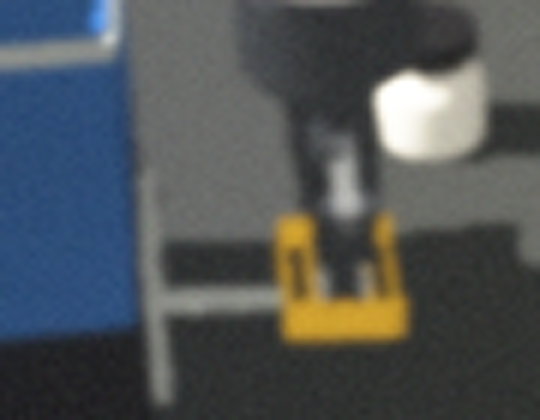

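Request:
play_rows --deltas "0 0 -0.7 0 12;0 0 -0.7 0 12;0 0.5 -0.7 0 12;0 1 -0.7 0 12;0 1.5 -0.7 0 12;0 2 -0.7 0 12;0 2.5 -0.7 0 12;0 3 -0.7 0 12;0 3 -0.7 0 12;0 3 -0.7 0 12"

```text
time_s: 10.92
position: [0.5697, -0.071, 0.0364]
tcp_rot: [-2.162, -2.277, 0.002]
ft_force: [-8.6, 0.4, 10.6]
grip_width: 0.0118
finger_force: 5.3
```

Request:
play_rows --deltas "0 0.5 0 0 12;0 1 0 0 12;0 1.5 0 0 12;0 2 0 0 12;0 2.5 0 0 12;0 3 0 0 12;0 3 0 0 12;0 3 0 0 12;0 3 0 0 12;0 3 0 0 12"

```text
time_s: 11.75
position: [0.5727, -0.071, 0.0364]
tcp_rot: [-2.162, -2.277, 0.003]
ft_force: [-7.4, -0.2, 10.7]
grip_width: 0.0119
finger_force: 5.3
```

Run:
```python
from h import *
to(0.5544,-0.072,0.045,3.1)
im=imaging.capture("scene")
def mid(i):
    h=cv2.cvtColor(i[250:310,255:300],cv2.COLOR_BGR2HSV)
    m=(abs(h[...,0].astype(int)-20)<8)&(h[...,1]>140)&(h[...,2]>90)
    r=np.nonzero(m.sum(1)>8)[0]; c=np.nonzero(m.sum(0)>3)[0]
    return r.min()+250,r.max()+250,c.min()+255,c.max()+255
print(mid(im)); im2=cv2.imread("pics/c.png");
c=np.zeros_like(im);c[240:310,220:310]=cv2.resize(im2,(90,70),interpolation=cv2.INTER_AREA);print(mid(c))
for dx in(0,.01,.02):print(proj("scene",[.555+dx+.032,-.072,.038]))
```

```text
t 11.75 pos [ 0.5727 -0.071   0.0364] phi 3.0 -> shift [ -0.1 -18.3  -8.6] turn -0.002 F [-7.41 -0.15 10.71] w 0.0119 z_t [-0.002 -0.    -1.   ]
(np.int64(279), np.int64(297), np.int64(266), np.int64(287))
(np.int64(278), np.int64(296), np.int64(266), np.int64(287))
[[276.50059145 293.58778748]]
[[276.67789667 296.04675167]]
[[276.85780061 298.54255241]]
```

Request:
play_rows --deltas "0 0.5 0 0 12;0 1 0 0 12;0 1.5 0 0 12;0 2 0 0 12;0 2.5 0 0 12;0 3 0 0 12;0 3 0 0 12;0 3 0 0 12;0 3 0 0 12;0 3 0 0 12"

```text
time_s: 12.63
position: [0.5757, -0.0708, 0.0364]
tcp_rot: [-2.163, -2.277, 0.003]
ft_force: [-7.2, -1.2, 11.0]
grip_width: 0.0119
finger_force: 5.2
```

Request:
play_rows --deltas "0 0.5 0 0 12;0 1 0 0 12;0 1.5 0 0 12;0 2 0 0 12;0 2 0 0 12;0 2 0 0 12;0 2 0 0 12;0 2 0 0 12;0 2 0 0 12;0 2 0 0 12"

```text
time_s: 13.47
position: [0.5778, -0.0708, 0.0364]
tcp_rot: [-2.163, -2.278, 0.003]
ft_force: [-6.3, -1.1, 10.1]
grip_width: 0.0119
finger_force: 5.2
```

Request:
play_rows --deltas "0 0.5 0 0 12;0 1 0 0 12;0 1.5 0 0 12;0 2 0 0 12;0 2 0 0 12;0 2 0 0 12;0 2 0 0 12;0 2 0 0 12;0 2 0 0 12;0 2 0 0 12"

```text
time_s: 14.3
position: [0.5798, -0.0707, 0.0364]
tcp_rot: [-2.163, -2.277, 0.003]
ft_force: [-7.4, -0.1, 11.2]
grip_width: 0.012
finger_force: 5.2
```

Run:
```python
from h import *
to(0.5544,-0.072,0.045,3.1)
im=imaging.capture("scene");print([(np.round(r["at"],4),round(r["score"],2)) for r in tip_of("scene","pedal_pad")[:2]])
h=cv2.cvtColor(im[250:310,255:300],cv2.COLOR_BGR2HSV)
m=(abs(h[...,0].astype(int)-20)<8)&(h[...,1]>140)&(h[...,2]>90)
print(np.nonzero(m.sum(1)>8)[0][[0,-1]]+250)
```

```text
t 14.3 pos [ 0.5798 -0.0707  0.0364] phi 3.0 -> shift [ -0.  -25.4  -8.6] turn -0.002 F [-7.35 -0.07 11.16] w 0.012 z_t [-0.002 -0.001 -1.   ]
[(array([ 0.5702, -0.0697,  0.0354]), 0.88), (array([0.4925, 0.3006, 0.0343]), 0.56)]
[280 299]
```

Request:
play_rows --deltas "0 0.5 0 0 12;0 1 0 0 12;0 1.5 0 0 12;0 1.5 0 0 12;0 1.5 0 0 12;0 1.5 0 0 12;0 1.5 0 0 12;0 1.5 0 0 12;0 1.5 0 0 12;0 1.5 0 0 12"

```text
time_s: 15.23
position: [0.5813, -0.0706, 0.0364]
tcp_rot: [-2.163, -2.277, 0.003]
ft_force: [-7.8, -0.4, 10.6]
grip_width: 0.0119
finger_force: 5.2
```

Request:
play_rows --deltas "0 0.5 0 0 12;0 1 0 0 12;0 1.5 0 0 12;0 1.5 0 0 12;0 1.5 0 0 12;0 1.5 0 0 12;0 1.5 0 0 12;0 1.5 0 0 12;0 1.5 0 0 12;0 1.5 0 0 12"

```text
time_s: 16.07
position: [0.5828, -0.0705, 0.0364]
tcp_rot: [-2.163, -2.277, 0.003]
ft_force: [-6.9, -1.3, 10.6]
grip_width: 0.012
finger_force: 5.1
```

Request:
play_rows --deltas "0 0.5 0 0 12;0 1 0 0 12;0 1.5 0 0 12;0 1.5 0 0 12;0 1.5 0 0 12;0 1.5 0 0 12;0 1.5 0 0 12;0 1.5 0 0 12;0 1.5 0 0 12;0 1.5 0 0 12"

```text
time_s: 16.9
position: [0.5843, -0.0703, 0.0364]
tcp_rot: [-2.162, -2.277, 0.002]
ft_force: [-7.0, -1.2, 10.7]
grip_width: 0.012
finger_force: 5.1
```

Request:
play_rows --deltas "0 0.5 0 0 12;0 1 0 0 12;0 1.5 0 0 12;0 1.5 0 0 12;0 1.5 0 0 12;0 1.5 0 0 12;0 1.5 0 0 12;0 1.5 0 0 12;0 1.5 0 0 12;0 1.5 0 0 12"

```text
time_s: 17.73
position: [0.5852, -0.0704, 0.0362]
tcp_rot: [-2.162, -2.277, 0.004]
ft_force: [-9.9, -0.6, 11.7]
grip_width: 0.0118
finger_force: 7.8
```

Run:
```python
from h import *
to(0.5544,-0.072,0.045,3.1)
im=imaging.capture("scene");print([(np.round(r["at"],4),round(r["score"],2)) for r in tip_of("scene","pedal_pad")[:2]])
h=cv2.cvtColor(im[250:310,255:300],cv2.COLOR_BGR2HSV)
m=(abs(h[...,0].astype(int)-20)<8)&(h[...,1]>140)&(h[...,2]>90)
print(np.nonzero(m.sum(1)>8)[0][[0,-1]]+250)
cv2.imwrite("pics/d.png",cv2.resize(im[240:310,220:310],None,fx=6,fy=6,interpolation=cv2.INTER_CUBIC))
```

```text
t 17.73 pos [ 0.5852 -0.0704  0.0362] phi 3.0 -> shift [ -0.  -30.8  -8.7] turn -0.002 F [-9.88 -0.58 11.67] w 0.0118 z_t [-0.003 -0.001 -1.   ]
[(array([ 0.5716, -0.0695,  0.0389]), 0.82)]
[281 300]
```

View pics/d.png

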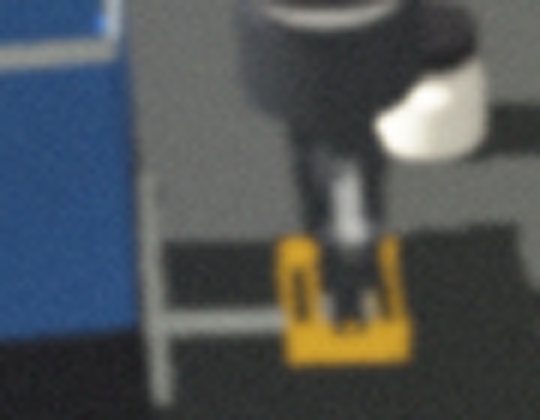

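Request:
play_rows --deltas "0 -0.5 -1 0 12;0 -0.5 -2 0 12;0 -0.5 -3.5 0 12;0 -0.5 -5 0 12;0 -0.5 -6.5 0 12;0 -0.5 -8 0 12;0 -0.5 -9.5 0 12;0 -0.5 -11 0 12;0 -0.5 -12 0 12;0 -0.5 -13 0 12"

```text
time_s: 18.67
position: [0.5855, -0.0702, 0.0489]
tcp_rot: [-2.162, -2.277, 0.002]
ft_force: [-3.8, -0.2, -0.1]
grip_width: 0.0122
finger_force: 1.4
```

Request:
play_rows --deltas "0 -1 0 0 12;0 -2 0 0 12;0 -3 0 0 12;0 -5 0 0 12;0 -6 -1 0 12;0 -6 -2 0 12;0 -6 -3 0 12;0 -6 -4 0 12;0 -6 -5 0 12;0 -6 -6 0 12"

```text
time_s: 19.5
position: [0.5804, -0.0704, 0.0556]
tcp_rot: [2.163, 2.278, 0.0]
ft_force: [0.5, 0.1, 0.8]
grip_width: 0.0117
finger_force: 0.0
```

Run:
```python
from h import *
to(0.5855,-0.0702,0.20,3.1)
im=imaging.capture("scene");print([(np.round(r["at"],4),round(r["score"],2)) for r in tip_of("scene","pedal_pad")[:2]])
cv2.imwrite("pics/e.png",cv2.resize(im[130:330,130:350],None,fx=2.5,fy=2.5,interpolation=cv2.INTER_CUBIC))
```

```text
t 19.5 pos [ 0.5804 -0.0704  0.0556] phi 3.0 -> shift [  -0.     5.1 -144.4] turn -0.002 F [0.53 0.05 0.79] w 0.0117 z_t [ 0. -0. -1.]
[(array([ 0.5723, -0.071 ,  0.0488]), 0.93)]
```

View pics/e.png

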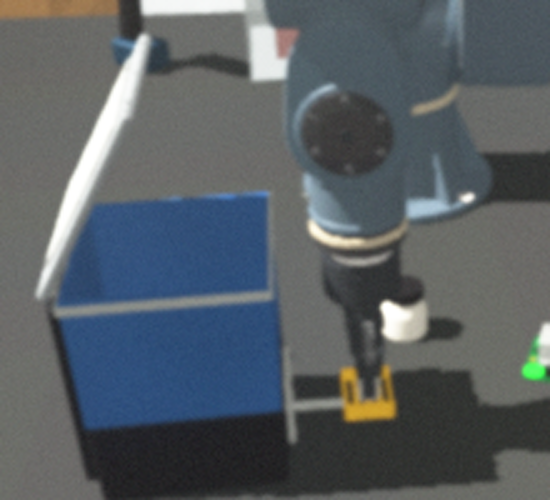

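The catch holds: lid stands open about 1.1 rad, fingers off the pad. Now to the reject board.

Request:
play_rows --deltas "0 0 -40 0 12;0 0 -80 0 12;0 0 -120 -0.1 12;0 0 -125 -0.2 12;376 -70 -125 -0.9 55;376 -70 -125 -0.9 55;376 -70 -125 -0.9 55;376 -70 -125 -0.9 55;376 -70 -125 -0.9 55;376 -70 -125 -0.9 55"

```text
time_s: 20.43
position: [0.521, 0.1744, 0.1807]
tcp_rot: [0.946, 2.995, 0.0]
ft_force: [0.6, 0.6, 0.4]
grip_width: 0.055
finger_force: 0.0
```

Run:
```python
from h import *
to(0.491,0.3016,0.10,99.4);print(np.round(env.get_obs()["joint_pos"],2))
```

```text
t 20.43 pos [0.521  0.1744 0.1807] phi 54.9 -> shift [97.6 86.8 80.7] turn -0.776 F [0.61 0.62 0.39] w 0.055 z_t [ 0.  0. -1.]
[ 0.32  0.33 -0.01  1.23  0.    0.93]
```

Request:
play_rows --deltas "98 87 81 -0.776 55;98 87 81 -0.776 55;98 87 81 -0.776 55;98 87 81 -0.776 55;98 87 81 -0.776 55;98 87 81 -0.776 55;98 87 81 -0.776 55;98 87 81 -0.776 55;98 87 81 -0.776 55;98 87 81 -0.776 55"

```text
time_s: 21.27
position: [0.4926, 0.3003, 0.0996]
tcp_rot: [-0.244, 3.132, 0.0]
ft_force: [0.0, -0.5, 0.3]
grip_width: 0.0548
finger_force: 0.0
```

Run:
```python
from h import *
to(0.491,0.3016,0.008,99.4)
imaging.capture("scene");print([(np.round(r["at"],4),round(r["score"],2)) for r in tip_of("scene","reject_board_sink")])
```

```text
t 21.27 pos [0.4926 0.3003 0.0996] phi 98.9 -> shift [ 1.3  1.5 91.6] turn -0.009 F [ 0.03 -0.51  0.26] w 0.0548 z_t [ 0.  0. -1.]
[(array([0.612 , 0.4686, 0.0343]), 0.96), (array([0.4912, 0.3023, 0.0329]), 0.94), (array([0.3561, 0.4188, 0.0304]), 0.85), (array([0.4965, 0.4307, 0.0331]), 0.8), (array([0.3622, 0.2746, 0.0303]), 0.62)]
```

Request:
play_rows --deltas "1 2 30 -0.01 55;1 2 60 -0.01 55;1 2 80 -0.01 55;1 2 91 -0.01 55;1 2 91 -0.01 55;1 2 91 -0.01 15;1 2 91 -0.01 15;1 2 91 -0.01 15;1 2 91 -0.01 15;1 2 91 -0.01 15" --squeeze 40

```text
time_s: 22.2
position: [0.4922, 0.3028, 0.0102]
tcp_rot: [-0.262, 3.128, 0.002]
ft_force: [-0.9, -0.1, 7.3]
grip_width: 0.0233
finger_force: 40.3
```

Gripped (23 mm). I'll lift and carry it toward the bin.

Request:
play_rows --deltas "0 0 -30 0 15;0 0 -70 0 15;0 0 -110 0 15;0 0 -150 0 15;0 0 -190 0 15;0 0 -230 0 15;0 0 -270 0 15;0 0 -290 0 15;0 0 -290 0 15;0 0 -290 0 15"

```text
time_s: 23.03
position: [0.4917, 0.3025, 0.3004]
tcp_rot: [-0.262, 3.128, 0.003]
ft_force: [-0.4, -0.1, -1.8]
grip_width: 0.0234
finger_force: 39.7
```

Run:
```python
from h import *
to(0.5555,-0.10,0.30,93.1)
```

```text
t 23.03 pos [0.4917 0.3025 0.3004] phi 99.6 -> shift [ 4.100e+00 -4.075e+02 -2.000e-01] turn 0.113 F [-0.44 -0.06 -1.81] w 0.0234 z_t [ 0.003  0.002 -1.   ]
```

Request:
play_rows --deltas "4 -407 0 0.113 15;4 -407 0 0.113 15;4 -407 0 0.113 15;4 -407 0 0.113 15;4 -407 0 0.113 15;4 -407 0 0.113 15;4 -407 0 0.113 15;4 -407 0 0.113 15;4 -407 0 0.113 15;4 -407 0 0.113 15"

```text
time_s: 23.87
position: [0.5543, -0.1028, 0.2976]
tcp_rot: [0.083, -3.139, 0.0]
ft_force: [1.0, -0.1, -1.2]
grip_width: 0.0235
finger_force: 39.8
```

Run:
```python
from h import *
to(0.561,-0.193,0.285,93.1)
im=imaging.capture("scene")
cv2.imwrite("pics/f.png",cv2.resize(im[70:330,120:380],None,fx=2.2,fy=2.2,interpolation=cv2.INTER_CUBIC))
# predicted lid tip corners for several angles vs picture
ex=np.array([.054,-.9985,0]);ey=np.array([.9985,.054,0]);m=np.array([.5639,-.2468,.236])
for a in(1.0,1.1,1.2,1.3):
    P=[m+ex*(.096-.192*np.cos(a))+ey*s+np.array([0,0,.192*np.sin(a)]) for s in(-.09,.09)]
    print(a,np.round((proj("scene",P)-[120,70])*2.2))
```

```text
t 23.87 pos [ 0.5543 -0.1028  0.2976] phi 93.0 -> shift [ -1.9 -90.4  12.6] turn -0.001 F [ 1.03 -0.12 -1.22] w 0.0235 z_t [-0.001 -0.    -1.   ]
1.0 [[161. 170.]
 [150. 241.]]
1.1 [[143. 163.]
 [129. 232.]]
1.2 [[125. 156.]
 [107. 225.]]
1.3 [[106. 151.]
 [ 84. 220.]]
```

View pics/f.png

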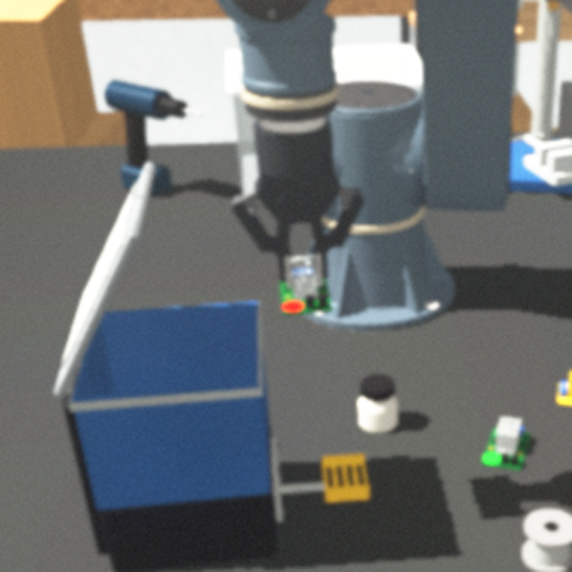

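Lid stands at ≈1.08 rad (tip near pixel (148,165)) and the board hangs level in the grip at (300,295). Clearances check out, so I'll move over the front half of the mouth.

Request:
play_rows --deltas "-2 -25 0 0 15;-2 -50 0 0 15;-2 -70 0 0 15;-2 -90 3 0 15;-2 -90 10 0 15;-2 -90 16 0 15;-2 -90 16 0 15;-2 -90 16 0 15;-2 -90 16 0 15;-2 -90 16 0 15"

```text
time_s: 24.75
position: [0.562, -0.1889, 0.2829]
tcp_rot: [-0.087, 3.14, -0.0]
ft_force: [-0.0, 0.1, -1.0]
grip_width: 0.0231
finger_force: 39.9
```

Request:
play_rows --deltas "0 -3 5 0 15;0 -3 5 0 15;0 -3 5 0 15;0 -3 5 0 38;0 -3 5 0 38;0 -3 5 0 38;0 -3 5 0 38;0 -3 5 0 38;0 -3 5 0 38;0 -3 5 0 38"

```text
time_s: 25.58
position: [0.562, -0.1925, 0.2775]
tcp_rot: [-0.085, 3.14, 0.0]
ft_force: [0.3, -0.8, -0.5]
grip_width: 0.0379
finger_force: 0.0
```

Run:
```python
from h import *
to(0.5555,-0.07,0.30,3.1)
im=imaging.capture("scene")
print([(np.round(r["at"],3),round(r["score"],2)) for r in tip_of("scene","reject_board")])
print([(np.round(r["at"],3),round(r["score"],2)) for r in tip_of("scene","pedal_pad")[:1]])
a=im[130:330,120:380];a=cv2.resize(a,None,fx=2.2,fy=2.2);cv2.imwrite("pics/g.png",a)
```

```text
t 25.58 pos [ 0.562  -0.1925  0.2775] phi 93.1 -> shift [ -0.2 122.7 -22.5] turn -1.571 F [ 0.27 -0.79 -0.5 ] w 0.0379 z_t [ 0.  0. -1.]
[(array([ 0.486,  0.43 , -0.001]), 0.91), (array([ 0.36 ,  0.281, -0.001]), 0.83), (array([0.36 , 0.426, 0.003]), 0.72), (array([0.614, 0.47 , 0.002]), 0.56)]
[(array([ 0.575, -0.07 ,  0.046]), 0.79)]
```

View pics/g.png

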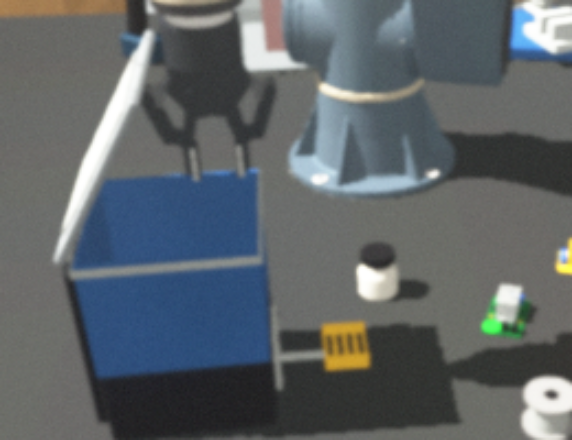

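The board has dropped into the bin and the lid still stands open. Back to the pedal.

Request:
play_rows --deltas "0 40 -10 0 38;0 80 -15 0 38;-7 122 -15 0.2 12;-7 122 -15 1.0 12;-7 122 -15 1.0 12;-7 122 -15 1.0 12;-7 122 -15 1.0 12;-7 122 -15 1.0 12;-7 122 -15 1.0 12;-7 122 -15 1.0 12"

```text
time_s: 26.57
position: [0.5624, -0.0703, 0.2925]
tcp_rot: [1.426, 2.799, -0.0]
ft_force: [0.1, -0.5, -0.1]
grip_width: 0.012
finger_force: 0.0
```

Run:
```python
from h import *
to(0.569,-0.0705,0.09,3.1)
for c in("scene","top"):imaging.capture(c);print([(np.round(r["at"],4),round(r["score"],2)) for r in tip_of(c,"pedal_pad")[:1]])
```

```text
t 26.57 pos [ 0.5624 -0.0703  0.2925] phi 36.0 -> shift [ -4.    5.3 202.5] turn 0.574 F [ 0.14 -0.53 -0.1 ] w 0.012 z_t [ 0. -0. -1.]
[(array([ 0.5729, -0.0714,  0.0505]), 0.55)]
[(array([ 0.577 , -0.0699,  0.052 ]), 0.58)]
```

Request:
play_rows --deltas "-4 5 40 0.574 12;-4 5 80 0.574 12;-4 5 120 0.574 12;-4 5 160 0.574 12;-4 5 190 0.574 12;-4 5 202 0.574 12;-4 5 210 0.574 12;-4 5 218 0.574 12;-4 5 224 0.574 12;-4 5 228 0.574 12"

```text
time_s: 27.6
position: [0.5693, -0.0707, 0.0647]
tcp_rot: [2.151, 2.289, 0.001]
ft_force: [-0.3, -0.4, -0.3]
grip_width: 0.0121
finger_force: 0.0
```

Run:
```python
from h import *
to(0.569,-0.0705,0.045,3.1)
```

```text
t 27.6 pos [ 0.5693 -0.0707  0.0647] phi 3.5 -> shift [ 0.2 -0.3 19.7] turn 0.008 F [-0.3  -0.35 -0.27] w 0.0121 z_t [ 0.001 -0.    -1.   ]
```

Request:
play_rows --deltas "0 0 3 0.008 12;0 0 6 0.008 12;0 0 8 0.008 12;0 0 10 0.008 12;0 0 12 0.008 12;0 0 14 0.008 12;0 0 14 0.008 12;0 0 14 0.008 12;0 0 14 0.008 12;0 0 14 0.008 12"

```text
time_s: 28.43
position: [0.5689, -0.0706, 0.0506]
tcp_rot: [2.162, 2.279, 0.0]
ft_force: [-0.2, 0.9, 0.7]
grip_width: 0.0119
finger_force: 0.0
```

Not on a rim. Pressing on toward the buffer.

Request:
play_rows --deltas "0 0 2 0 12;0 0 4 0 12;0 0 5 0 12;0 0 6 0 12;0 0 7 0 12;0 0 8 0 12;0 0 9 0 12;0 0 10 0 12;0 0 10.5 0 12;0 0 10.5 0 12"

```text
time_s: 29.27
position: [0.5687, -0.0707, 0.0399]
tcp_rot: [2.162, 2.279, -0.0]
ft_force: [-0.6, 0.1, 3.8]
grip_width: 0.0122
finger_force: 1.7
```

Request:
play_rows --deltas "0 0 1 0 12;0 0 2 0 12;0 0 2.5 0 12;0 0 3 0 12;0 0 3.5 0 12;0 0 3.5 0 12;0 0 3.5 0 12;0 0 3.5 0 12;0 0 3.5 0 12;0 0 3.5 0 12"

```text
time_s: 30.1
position: [0.5689, -0.0708, 0.0369]
tcp_rot: [2.162, 2.278, 0.0]
ft_force: [-2.5, -1.2, 10.0]
grip_width: 0.0116
finger_force: 4.6
```

Request:
play_rows --deltas "0 -1 0.3 0 12;0 -2 0.3 0 12;0 -3 0.3 0 12;0 -4 0.3 0 12;0 -5 0.3 0 12;0 -6 0.3 0 12;0 -6.5 0.3 0 12;0 -7 0.3 0 12;0 -7 0.3 0 12;0 -7 0.3 0 12"

```text
time_s: 30.93
position: [0.5634, -0.071, 0.0371]
tcp_rot: [2.161, 2.277, 0.003]
ft_force: [5.1, -0.6, 7.8]
grip_width: 0.0119
finger_force: 4.1
```

Request:
play_rows --deltas "0 0 0.6 0 12;0 -1 0.6 0 12;0 -2 0.6 0 12;0 -3 0.6 0 12;0 -4 0.6 0 12;0 -5 0.6 0 12;0 -6 0.6 0 12;0 -6 0.6 0 12;0 -6 0.6 0 12;0 -6 0.6 0 12"

```text
time_s: 31.77
position: [0.5577, -0.0713, 0.0367]
tcp_rot: [2.16, 2.277, 0.004]
ft_force: [4.9, 0.5, 9.3]
grip_width: 0.0122
finger_force: 4.7
```

Request:
play_rows --deltas "0 -1 0.2 0 12;0 -2 0.2 0 12;0 -3 0.2 0 12;0 -4 0.2 0 12;0 -4 0.2 0 12;0 -4 0.2 0 12;0 -4 0.2 0 12;0 -4 0.2 0 12;0 -4 0.2 0 12;0 -4 0.2 0 12"

```text
time_s: 32.6
position: [0.5539, -0.0714, 0.0366]
tcp_rot: [2.16, 2.277, 0.005]
ft_force: [5.7, 0.8, 10.1]
grip_width: 0.0121
finger_force: 5.0
```

Run:
```python
from h import *
for c in("scene","top"):imaging.capture(c);print([(np.round(r["at"],4),round(r["score"],2)) for r in tip_of(c,"pedal_pad")[:1]])
```

```text
[(array([ 0.5656, -0.0684,  0.0361]), 0.9)]
[]
```

Request:
play_rows --deltas "0 -1 0 0 12;0 -2 0 0 12;0 -3 0 0 12;0 -4 0 0 12;0 -5 0 0 12;0 -5 0 0 12;0 -5 0 0 12;0 -5 0 0 12;0 -5 0 0 12;0 -5 0 0 12"

```text
time_s: 33.63
position: [0.5489, -0.0717, 0.0365]
tcp_rot: [2.16, 2.277, 0.005]
ft_force: [5.8, 2.0, 9.7]
grip_width: 0.0122
finger_force: 5.0
```

Request:
play_rows --deltas "0 -0.5 0 0 12;0 -1 0 0 12;0 -1.5 0 0 12;0 -2 0 0 12;0 -2.5 0 0 12;0 -3 0 0 12;0 -3 0 0 12;0 -3 0 0 12;0 -3 0 0 12;0 -3 0 0 12"

```text
time_s: 34.47
position: [0.546, -0.0718, 0.0366]
tcp_rot: [2.16, 2.277, 0.005]
ft_force: [6.7, 0.9, 10.1]
grip_width: 0.0122
finger_force: 5.0
```

Run:
```python
from h import *
for c in("scene",):imaging.capture(c);print([(np.round(r["at"],4),round(r["score"],2)) for r in tip_of(c,"pedal_pad")[:1]])
```

```text
[(array([ 0.5561, -0.0719,  0.0404]), 0.86)]
```

Request:
play_rows --deltas "0 -0.5 0 0 12;0 -1 0 0 12;0 -1.5 0 0 12;0 -2 0 0 12;0 -2 0 0 12;0 -2 0 0 12;0 -2 0 0 12;0 -2 0 0 12;0 -2 0 0 12;0 -2 0 0 12"

```text
time_s: 35.4
position: [0.5441, -0.072, 0.0366]
tcp_rot: [2.16, 2.277, 0.005]
ft_force: [5.8, 1.3, 9.4]
grip_width: 0.0117
finger_force: 4.8
```

Request:
play_rows --deltas "0 -0.5 0 0 12;0 -1 0 0 12;0 -1.5 0 0 12;0 -1.5 0 0 12;0 -1.5 0 0 12;0 -1.5 0 0 12;0 -1.5 0 0 12;0 -1.5 0 0 12;0 -1.5 0 0 12;0 -1.5 0 0 12"

```text
time_s: 36.23
position: [0.5431, -0.0721, 0.0367]
tcp_rot: [2.159, 2.277, 0.006]
ft_force: [9.6, 0.5, 8.1]
grip_width: 0.0118
finger_force: 6.5
```

Request:
play_rows --deltas "0 0.7 -0.5 0 12;0 0.7 -1 0 12;0 0.7 -2 0 12;0 0.7 -3 0 12;0 0.7 -4.5 0 12;0 0.7 -6 0 12;0 0.7 -8 0 12;0 0.7 -10 0 12;0 0.7 -12 0 12;0 0.7 -14 0 12"

```text
time_s: 37.07
position: [0.5429, -0.0723, 0.05]
tcp_rot: [2.16, 2.277, 0.003]
ft_force: [9.0, -1.9, -0.8]
grip_width: 0.0119
finger_force: 4.6
```

Run:
```python
from h import *
to(0.5544,-0.072,0.05,3.1)
for c in("scene","top"):im=imaging.capture(c);print([(np.round(r["at"],4),round(r["score"],2)) for r in tip_of(c,"pedal_pad")[:1]])
im=imaging.capture("scene")
a=cv2.resize(im[130:330,130:300],None,fx=2.5,fy=2.5,interpolation=cv2.INTER_CUBIC);cv2.imwrite("pics/i.png",a)
```

```text
t 37.07 pos [ 0.5429 -0.0723  0.05  ] phi 3.0 -> shift [-0.3 11.5  0. ] turn -0.002 F [ 9.01 -1.93 -0.75] w 0.0119 z_t [ 0.003 -0.001 -1.   ]
[(array([ 0.5531, -0.0716,  0.0525]), 0.66)]
[]
```

View pics/i.png

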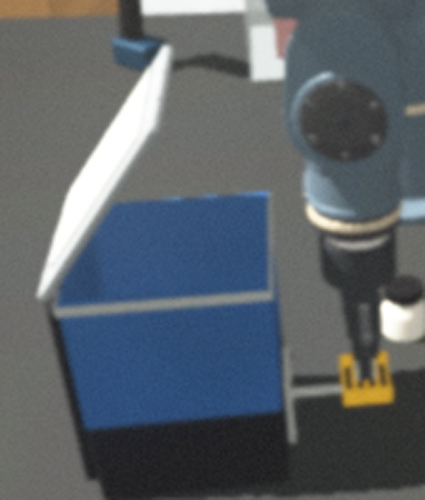

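This shows the lid lower than in the catch (tip now at (168,45)), so the lever is clear of the pocket and rising in the straight slot. I'll relieve the sideways pressure.

Request:
play_rows --deltas "0 0 1 0 12;0 0.5 1.5 0 12;0 1 1.5 0 12;0 1.5 1.5 0 12;0 2 1.5 0 12;0 2.5 1.5 0 12;0 3 1.5 0 12;0 3.5 1.5 0 12;0 4 1.5 0 12;0 4 1.5 0 12"

```text
time_s: 38.15
position: [0.5449, -0.0719, 0.0478]
tcp_rot: [-2.162, -2.279, 0.0]
ft_force: [0.6, -1.1, 4.4]
grip_width: 0.0117
finger_force: 2.6
```

Request:
play_rows --deltas "0 1 -1 0 12;0 1 -3 0 12;0 1 -5 0 12;0 1 -7 0 12;0 1 -9 0 12;0 1 -11 0 12;0 1 -13 0 12;0 1 -15 0 12;0 1 -17 0 12;0 1 -18 0 12"

```text
time_s: 38.98
position: [0.5462, -0.0719, 0.0663]
tcp_rot: [2.162, 2.279, 0.0]
ft_force: [0.3, -4.3, 3.5]
grip_width: 0.0118
finger_force: 2.5
```

Request:
play_rows --deltas "0 0 -1.5 0 12;0 0 -3 0 12;0 0 -4.5 0 12;0 0 -6 0 12;0 0 -7.5 0 12;0 0 -9 0 12;0 0 -10.5 0 12;0 0 -12 0 12;0 0 -13.5 0 12;0 0 -15 0 12"

```text
time_s: 39.82
position: [0.546, -0.0718, 0.081]
tcp_rot: [-2.162, -2.279, -0.0]
ft_force: [0.4, -4.3, 4.2]
grip_width: 0.0121
finger_force: 1.9
```

Request:
play_rows --deltas "0 0 -0.5 0 12;0 0 -1 0 12;0 0 -1.5 0 12;0 0 -2 0 12;0 0 -2.5 0 12;0 0 -3 0 12;0 0 -3.5 0 12;0 0 -4 0 12;0 0 -5 0 12;0 0 -6 0 12"

```text
time_s: 40.65
position: [0.5459, -0.0716, 0.0869]
tcp_rot: [-2.162, -2.279, -0.0]
ft_force: [-0.1, -0.7, 1.0]
grip_width: 0.0121
finger_force: 0.5
```

Request:
play_rows --deltas "0 0 -0.5 0 12;0 0 -1 0 12;0 0 -1.5 0 12;0 0 -2 0 12;0 0 -3 0 12;0 0 -4 0 12;0 0 -8 0 12;0 0 -20 0 12;0 0 -40 0 12;0 0 -60 0 12"

```text
time_s: 41.48
position: [0.5456, -0.0717, 0.1476]
tcp_rot: [-2.162, -2.278, 0.001]
ft_force: [0.3, 0.2, 0.8]
grip_width: 0.0118
finger_force: 0.0
```

Run:
```python
from h import *
to(0.5544,-0.072,0.05,3.1)
im=imaging.capture("scene");print([(np.round(r["at"],4),round(r["score"],2)) for r in tip_of("scene","pedal_pad")[:1]])
r=outline_of("scene","lid")[0]["region"];d=np.abs(im.astype(int)-cv2.imread("pics/scene1.png").astype(int)).max(2)
print("lid area",r.sum(),"changed pixels in bin area",(d[200:325,150:246]>40).sum())
```

```text
t 41.48 pos [ 0.5456 -0.0717  0.1476] phi 3.0 -> shift [-0.8  8.9 97.6] turn -0.002 F [0.35 0.24 0.78] w 0.0118 z_t [-0.001  0.    -1.   ]
[(array([ 0.5557, -0.0752,  0.087 ]), 0.86)]
lid area 3705 changed pixels in bin area 43
```

The pedal is fully up, and the bin and lid look as they did at the start, so I'm handing in.

Run:
```python
from h import *
print(order.job_done())
```

```text
the job is handed in; nothing more can be done
None
```

I handed the job in at about 41 s of the 69 s. The reject board dropped into the bin with the lid held open by the catch. I then freed the pedal and eased it up, and the last camera check showed the lid shut and the pedal fully up. No verdict came back from the judge.

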